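# Fit the spring to the bare damper rod

## Task

One of the two leaning rods on the stand already carries its spring; take the tall loose spring from the mat and thread it over the end of the other rod, the one with only a flat seat ring, twisting it a little if the coils catch. Keep hold of it until it sits fully home on the ring, then let go and move clear. Leave the small spring, the fitted spring, the ring, the jar, the tin box and the tyre lever where they are.

Things in the scene. Friction and masses are not known exactly. Their poses are not given: they have to be found in the camera images.
- spring_mid (a point): Centre (half-way up, on the axis) of the tall loose steel spring to be fitted: a rigid open coil 110 mm long, outer diameter 47 mm, clear bore about 33 mm, wire 6 mm, flat closed coil at each end, about 0.21 kg. It starts upright on the mat beside the small spring, either place. Its own z runs along the spring's axis; both ends are alike and either may go first.
- spring_end_a (a point): Centre of the end face of the tall loose spring that is underneath at the start (55 mm from its centre).
- spring_end_b (a point): Centre of the end face of the tall loose spring that is on top at the start (55 mm from its centre).
- stand: Fixed dark steel stand, base plate 130 x 210 x 8 mm (x, y, z), origin at the centre of its underside, z up. On it a perch face 66 x 190 mm leans 25 degrees; two steel rods square to it lean 25 degrees from vertical, ends towards the stand's -x. Rod axes meet the perch face at x = 30, y = +55 and -55, z = 50 mm in the stand's frame. Which rod is bare differs between starts.
- rod1_tip (a point): Centre of the end of the rod on the stand's +y side (point axes as the stand's, not tilted). Each rod is 30 mm in diameter and 125 mm long from perch to end; its last 20 mm is a nose 20 mm in diameter with a tapered end, and below that a shoulder, chamfered over 6 mm, on which coils may catch: back off a little, twist and try again.
- rod2_tip (a point): Centre of the end of the rod on the stand's -y side (axes as the stand's, not tilted).
- seat_top (a point): Centre of the upper face of the loose flat steel seat ring (outer diameter 50, bore 33, 8 mm thick) lying on the perch round the rod that has no spring. Its own z axis is the ring's axis, up along the rod. A fitted spring rests its lower end on this face; its upper end then lies about 7 mm below the end of the rod.
- fitted_spring_mid (a point): Centre of a spring of the same size as the tall loose one, already on the other rod, standing on the perch. Its own z axis is the spring's axis.
- small_spring_mid (a point): Centre of a smaller steel spring standing on the mat (75 mm long, outer diameter 34 mm): not for these rods.
- mat: Fixed red hard silicone mat square, 170 x 200 x 4 mm (x, y, z), origin at the centre of its underside.
- jar: Upright white jar with a steel lid, 56 mm diameter, 85 mm tall, standing on the mat; origin at the centre of its underside, z up.
- tin_mid (a point): Centre of a closed tin box 114 x 79 x 65 mm (x, y, z), standing between mat and stand. Beyond it, at the far edge of the shelf (x 0.80 to 0.94 m, y -0.15 to 0.15 m), stands a fixed housing 150 mm high with a clear plastic tilt-out bin, not used.
- lever_mid (a point): Point on a brushed aluminium tyre lever lying flat, about 210 mm long along its x, 24 mm wide, 9 mm high.

How it is judged:
On the way, in this order (a step that is already met when the one before it is completed fails the run):
1. the tall spring, gripped by the fingers, is threaded over the bare rod, one end at least 30 mm past the rod's end (x of spring_mid in the frame of seat_top between -0.012 and 0.012 m and y of spring_mid in the frame of seat_top between -0.012 and 0.012 m and z of spring_mid in the frame of seat_top between 0.065 and 0.142 m and angle between the z axis of spring_mid and the z axis of seat_top, either way round below 0.2 rad and contact force between the fingers and spring above 1 N), for 0.1 s.
2. the tall spring is home on the seat ring while the fingers still hold it (distance between any of spring_end_a, spring_end_b and seat_top below 0.009 m and angle between the z axis of spring_mid and the z axis of seat_top, either way round below 0.14 rad and contact force between the fingers and spring above 1 N), for 0.1 s.
At the end, for the whole second after the job is handed in: An end of the tall spring lies within 9 mm of the centre of the seat ring's upper face, their axes within 8 degrees, the ring within 15 mm of where it began; the spring is released and at rest (distance between any of spring_end_a, spring_end_b and seat_top below 0.009 m and angle between the z axis of spring_mid and the z axis of seat_top, either way round below 0.14 rad and distance of seat_top from where it was at the start of the episode below 0.015 m and linear speed of spring below 0.02 m/s and contact force between the fingers and spring below 0.1 N); the robot touches nothing.
It fails at once if the fitted spring is moved more than 20 mm (distance of fitted_spring_mid from where it was at the start of the episode above 0.02 m).
It fails at once if the small spring is moved more than 25 mm or tipped (distance of small_spring_mid from where it was at the start of the episode above 0.025 m or angle between small_spring_mid's own z axis and vertical above 0.5 rad).
It fails at once if the jar is moved more than 25 mm or tipped (distance of jar from where it was at the start of the episode above 0.025 m or angle between jar's own z axis and vertical above 0.5 rad).
It fails at once if the tin box or the tyre lever is moved more than 25 mm (distance of any of tin_mid, lever_mid from where it was at the start of the episode above 0.025 m).
It fails at once if the seat ring is moved more than 25 mm (distance of seat_top from where it was at the start of the episode above 0.025 m).
It also fails if it takes over 42 s, if anything falls off the work surface, if the arm or the gripper's body presses on something with over 40 N, if the wrist force passes 120 N, or if a joint passes its speed limit or range.

## Robot

A 6-joint arm with a two-finger parallel gripper is mounted at the origin on the work surface. World frame = base frame: x ahead of the robot, y to its left, z up, the work surface at z = 0. Lengths are in m, angles in rad, forces in N, time in s.
With the tool pointing down it reaches from about 0.4 to 0.825 m from the base axis. Payload 7 kg.
Tool frame: the origin (TCP) lies on the mounting face of the last link; the fingertips stand arm.tcp_to_tips ahead of it and the grasp point (between the pads) lies 159 mm ahead of it (arm.tcp_to_tips is the distance from the TCP to the fingertips, in m); z points along the fingers, y is the direction in which the jaws open and shut (so a half turn about z gives the same grasp; the last joint's range is limited). The gripper opens to 88 mm and grips with 3 to 60 N. Pads are 19 mm wide; open, the fingers measure 130 mm over their backs; the gripper's body (78 mm by 193 mm) begins 47 mm behind the grasp point.
Start: joints at [-0.825, 0.359, 0.012, 0, -1.224, -0.288], TCP at [0.298, -0.605, 0.405] pointing down, gripper open.
Joint ranges: [-3.07, 3.07], [-1.43, 2.12], [-1.02, 1.25], [-3.03, 1.67], [-3.05, -0], [-3.03, 3.03]. Speed limits (rad/s): [2.39, 2.39, 3.01, 3.14, 3.14, 3.14].

## Interface

Orientations are given as [roll, pitch, yaw] about the fixed x, y, z axes, in that order (R = Rz(yaw) Ry(pitch) Rx(roll)).
In Python, from station import arm, cams, job_done, finder gives the robot as it stands.
- The arm moves only by the tool play_rows, never from a script. Its argument "targets" is a list that holds one entry, the list of rows, each a list of 4 numbers: the shift along the tool's x, y, z in m, then the turn about the tool's z in degrees. A call has 1 to 5 rows; each row is the pose to reach, as a shift and turn from the pose commanded when the call began, along the tool's axes at that moment; what a row does not reach only later rows make up. A row lasts 1/8 s, in which the tool goes at most 62.5 mm and 10.7 degrees, less where a joint would pass 70% of its speed; a pose out of reach is approached as far as the arm can. A call with a gripper value outside its range is refused whole. "grip" is the closure in counts, from 0 (fully open) to 255 (shut), set as the call begins (left out, the last holds). The fingers move at their own pace and stop on an object; "newtons" is the grip in N (left out, the last holds). Time passes only in rows, so rows that repeat a pose let the fingers close. It gives the time, the measured TCP pose, the force and the opening at its end, in the units of the state.
- arm.get_state(): the state, without advancing time (a new reading comes with each control period).
- cams.grab_frame(name): name is "scene" or "top" or "wrist"; returns (picture, depth): 400x640x3 uint8, red, green, blue; 400x640 float32, m along the optical axis (not along the pixel's ray), 0 where there is no reading.
- cams.camera_params(name): a dict with "intrinsics" (3x3 intrinsics, pixels), "D" ([k1, k2, p1, p2, k3] as OpenCV has them; the pictures are not rectified), "position" and "attitude" of the camera in the world. Camera axes: x right, y down, z forward; pixel columns grow to the right and rows downward; lengths in m; the calibration is good to about 2 mm. A picture is of the moment at which its call begins: read the wrist's pose just before it. camera_params takes no time and is no camera call; for the wrist camera it gives the pose at the moment of the call.
- job_done(): hands the job in, once; it reports no verdict.
Trained networks look in the newest picture that a camera, given by its name, has taken for a name from the list of things; names that differ only in an ending like _2 or _b are one class to them, and where a whole thing is asked for, a point or a joint stands for the part that bears it (a point fixed in the world has none). Each returns a list of dicts, best first, with "score" (0 to 1); they miss things now and then, are a little off and sometimes report something else, mostly with a low value. They report only what shows in the picture. A call takes as long as a camera call.
- finder.find_in(camera, query): "xyz" ([x, y, z] in m, in world coordinates, good to about 4 mm: the middle of the surface that is visible of it).
- finder.masks_of(camera, query): "mask" (400x640 bool, what is visible of it).
The state is a dict: "t": time; "q": joint angles; "qd": joint speeds; "joint_efforts": joint torques, N m; "eef_pos": TCP position; "ee_rot": TCP orientation; "force": force on the tool from outside, world axes, zero at the start; "moment": the same for the moment, N m; "width": finger opening in m.
Only numpy, scipy, OpenCV 4.12 (cv2) and the standard library are available. Lean on these libraries where they do the work, as an engineer would, in place of code of your own. Each camera call takes 0.05 s, during which the arm holds its last target. There are 200 camera calls.

## Working session

There is one attempt and no reset: what is moved stays moved. The work goes in short steps, Python scripts to look and compute and a tool call to move; the robot and the scene stay as the last step left them, time stands still between calls to the robot, and variables do not carry over. Pictures are saved under pics/ and viewed, about 8 in all and at most 12, crops included, and the job is handed in when it is done.

Besides the shell and the picture viewer there is one more tool, called as name(argument=value, ...) on one line, values as JSON. play_rows: Moves the arm, as the interface text tells. Its arguments: {"type":"object","properties":{"targets":{"type":"array","items":{"type":"array","items":{"type":"array","items":{"type":"number"}}}},"grip":{"type":"number"},"newtons":{"type":"number"}},"required":["targets"]}

```bash
mkdir -p pics; ls; cat > h.py <<'E'
import numpy as np, cv2
from scipy.spatial.transform import Rotation as R
from station import arm, cams, job_done, finder
def rot(a):
    a=np.array(a,float)
    if a.shape==(3,3): return a
    if a.shape==(4,): return R.from_quat(a).as_matrix()
    return R.from_euler('xyz',a).as_matrix()
def cloud(name):
    p=cams.camera_params(name); img,d=cams.grab_frame(name)
    K=np.array(p['intrinsics'],float);D=np.array(p['D'],float)
    v,u=np.mgrid[0:400,0:640]
    n=cv2.undistortPoints(np.stack([u,v],-1).reshape(-1,1,2).astype(np.float64),K,D).reshape(400,640,2)
    P=np.dstack([n*d[...,None],d])
    W=P@rot(p['attitude']).T+np.array(p['position'])
    W[d<=0]=np.nan
    return img,d,W
def save(img,f): cv2.imwrite('pics/'+f,cv2.cvtColor(img,cv2.COLOR_RGB2BGR))
E
python3 - <<'E'
from h import *
s=arm.get_state();print(s, arm.tcp_to_tips)
for c in('scene','top'):
    p=cams.camera_params(c);print(c,p)
    img,d,W=cloud(c);save(img,c+'0.png');np.save(c+'0.npy',W)
    for q in('spring_mid','stand','rod1_tip','rod2_tip','seat_top','fitted_spring_mid','small_spring_mid','jar','tin_mid','lever_mid','mat'):
        print(c,q,[(np.round(r['xyz'],3).tolist(),round(r['score'],2)) for r in finder.find_in(c,q)][:3])
E
```

```text
pics
{'t': 0.0, 'q': array([-8.24927584e-01,  3.59372952e-01,  1.10668662e-02, -3.62568770e-04,
       -1.22409594e+00, -2.88097477e-01]), 'qd': array([-7.20235757e-04,  4.22905060e-04, -8.30268322e-04, -5.35175391e-04,
        3.23176531e-05, -1.85789302e-04]), 'joint_efforts': array([ 7.18160645e-04, -5.82719135e+01,  2.93056458e+01,  6.99729368e+00,
        6.92753209e-03, -1.71849083e-04]), 'eef_pos': array([ 0.29822869, -0.60532601,  0.4037327 ]), 'ee_rot': array([ 3.13995628e+00, -1.29478598e-04, -2.68394476e+00]), 'force': array([-0.28164929, -0.47199851, -0.32870337]), 'moment': array([-0.00119269, -0.02371832, -0.04010574]), 'width': 0.08760209590201946} 0.1781
scene {'intrinsics': array([[368.8222743 ,   0.        , 326.00813909],
       [  0.        , 368.8222743 , 196.66895343],
       [  0.        ,   0.        ,   1.        ]]), 'D': array([-0.02696527,  0.        ,  0.        ,  0.        ,  0.        ]), 'position': array([0.82705455, 0.43567195, 0.6386938 ]), 'attitude': array([-2.35348634, -0.02133003,  2.6184873 ])}
scene spring_mid [([0.607, -0.272, 0.073], 0.86)]
[... 704 characters left out ...]
.        ,  0.        ,  0.        ,  0.        ]), 'position': array([0.45968003, 0.01587572, 1.09743529]), 'attitude': array([-3.04395291, -0.01391484, -1.56585279])}
top spring_mid [([0.609, -0.281, 0.077], 0.71)]
top stand [([0.635, 0.201, 0.01], 0.67), ([0.644, -0.245, 0.004], 0.61)]
top rod1_tip [([0.635, 0.197, 0.009], 0.9)]
top rod2_tip [([0.635, 0.193, 0.007], 0.97)]
top seat_top [([0.686, 0.233, 0.06], 0.64)]
top fitted_spring_mid [([0.625, 0.135, 0.131], 0.89)]
top small_spring_mid [([0.611, -0.193, 0.052], 0.74)]
top jar [([0.696, -0.216, 0.094], 0.62)]
top tin_mid [([0.608, 0.007, 0.067], 0.77)]
top lever_mid [([0.4, -0.005, 0.006], 0.7)]
top mat [([0.644, -0.242, 0.008], 0.78)]
```

View pics/scene0.png

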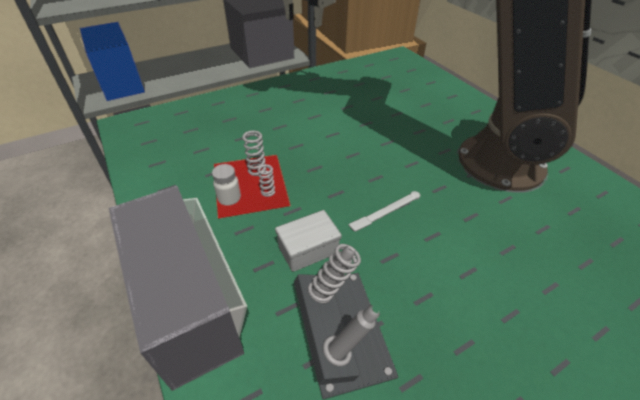

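View pics/top0.png

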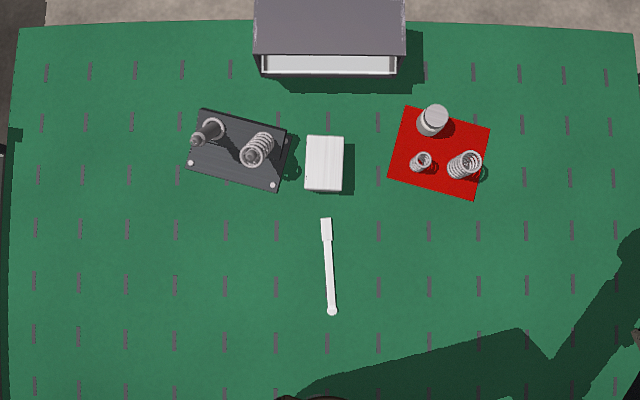

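The bare rod is on the stand's +y side: its tip is near top-view pixel (195,142) and the ring near (213,128). The fitted spring is at about (257,150). On the mat, the tall spring is at (465,163), the small one at (421,161) and the jar at (433,118). Next I'll get metric poses from the clouds.

```bash
cat > m.py <<'E'
from h import *
T=np.load('top0.npy');S=np.load('scene0.npy')
def pts(W): w=W.reshape(-1,3); return w[~np.isnan(w[:,0])]
img={c:cv2.imread(f'pics/{c}0.png') for c in('top','scene')}
# stand plate
for n,W in(('top',T),('scene',S)):
    g=img[n].reshape(-1,3).astype(int); w=W.reshape(-1,3)
    m=(np.ptp(g,axis=1)<25)&(g.max(1)<110)&(w[:,2]>.003)&(w[:,2]<.02)&(w[:,0]>.5)&(w[:,0]<.8)&(w[:,1]>.07)&(w[:,1]<.36)
    p=w[m]; r=cv2.minAreaRect(p[:,:2].astype(np.float32)*1000); print(n,'plate',m.sum(),r,np.median(p[:,2]))
    # bounding incl. everything
    w=pts(W)
    for nm,c,rad,zl,zh in(('spring',(.609,-.281),.045,.09,.2),('small',(.612,-.192),.035,.06,.1),('jar',(.70,-.21),.04,.075,.12),('rodtipzone',(.64,.26),.05,.13,.2),('fitted',(.625,.14),.05,.13,.2)):
        q=w[(np.hypot(w[:,0]-c[0],w[:,1]-c[1])<rad)&(w[:,2]>zl)&(w[:,2]<zh)]
        if len(q): print(n,nm,len(q),'min',q.min(0).round(3),'max',q.max(0).round(3),'med',np.median(q,0).round(3))
E
python3 m.py
```

```text
top plate 2711 ((645.81494140625, 211.36180114746094), (256.2060546875, 170.43397521972656), 85.41168212890625) 0.007832739821733048
top spring 259 min [ 0.585 -0.305  0.09 ] max [ 0.631 -0.259  0.118] med [ 0.607 -0.279  0.112]
top small 128 min [ 0.598 -0.208  0.06 ] max [ 0.631 -0.177  0.083] med [ 0.616 -0.194  0.077]
top jar 489 min [ 0.681 -0.245  0.076] max [ 0.731 -0.194  0.094] med [ 0.704 -0.219  0.089]
top rodtipzone 229 min [0.626 0.237 0.13 ] max [0.665 0.265 0.167] med [0.642 0.248 0.146]
top fitted 484 min [0.587 0.123 0.13 ] max [0.638 0.172 0.168] med [0.612 0.146 0.146]
scene plate 3131 ((646.1666259765625, 204.08547973632812), (229.23788452148438, 138.65277099609375), 75.28663635253906) 0.00790411028586957
scene spring 207 min [ 0.582 -0.305  0.091] max [ 0.629 -0.259  0.117] med [ 0.605 -0.277  0.111]
scene small 120 min [ 0.596 -0.209  0.06 ] max [ 0.63  -0.177  0.082] med [ 0.615 -0.188  0.077]
scene jar 354 min [ 0.679 -0.248  0.075] max [ 0.728 -0.195  0.092] med [ 0.705 -0.214  0.089]
scene rodtipzone 478 min [0.629 0.237 0.13 ] max [0.663 0.266 0.167] med [0.648 0.255 0.146]
scene fitted 611 min [0.587 0.124 0.13 ] max [0.637 0.168 0.167] med [0.617 0.151 0.145]
```

```bash
cat > fit.py <<'E'
from h import *
from scipy.optimize import least_squares
T=np.load('top0.npy');S=np.load('scene0.npy')
a=np.array([-np.sin(np.radians(25)),0,np.cos(np.radians(25))])
def loc(p,w):
    c,s=np.cos(p[2]),np.sin(p[2]); d=w-[p[0],p[1],0]
    return np.c_[c*d[:,0]+s*d[:,1],-s*d[:,0]+c*d[:,1],d[:,2]]
def sr(l,y):
    d=l-[.03,y,.05]; t=d@a; return t,np.linalg.norm(d-t[:,None]*a,axis=1)
def fit(w,p):
    for it in range(6):
        l=loc(p,w)
        t1,r1=sr(l,.055);t2,r2=sr(l,-.055)
        A=w[(t1>.018)&(t1<.1)&(r1<.03)];N=w[(t1>.108)&(t1<.12)&(r1<.02)];F=w[(t2>.02)&(t2<.11)&(r2<.035)&(r2>.017)]
        def f(q):
            e1=sr(loc(q,A),.055)[1]-.015;e2=sr(loc(q,N),.055)[1]-.010;e3=(sr(loc(q,F),-.055)[1]-.0215)
            return np.r_[e1,e2,e3]
        o=least_squares(f,p,loss='soft_l1',f_scale=.002);p=o.x
    return p,len(A),len(N),len(F),np.sqrt(np.mean(o.fun**2))
for n,W in(('top',T),('scene',S),('both',np.vstack([T.reshape(-1,3),S.reshape(-1,3)]))):
    w=W.reshape(-1,3);w=w[~np.isnan(w[:,0])]
    w=w[(abs(w[:,0]-.65)<.12)&(abs(w[:,1]-.2)<.15)&(w[:,2]>.03)]
    best=min((fit(w,np.array([.648,.205,y])) for y in(-.3,-.2,-.1,0,.1)),key=lambda r:r[-1]-1e-6*sum(r[1:4]))
    p=best[0];c,s=np.cos(p[2]),np.sin(p[2]);Rz=np.array([[c,-s,0],[s,c,0],[0,0,1]])
    o=np.array([p[0],p[1],0]);b=np.array([.03,.055,.05])
    print(n,p.round(4),np.degrees(p[2]),best[1:],'tip1',(o+Rz@(b+.125*a)).round(4),'perch',(o+Rz@b).round(4),'axis',(Rz@a).round(4))
E
python3 fit.py
```

```text
top [ 0.6396  0.1972 -0.2774] -15.891537683891388 (260, 31, 526, np.float64(0.0016787363970879273)) tip1 [0.6327 0.2563 0.1633] perch [0.6835 0.2419 0.05  ] axis [-0.4065  0.1157  0.9063]
scene [ 0.6386  0.195  -0.2712] -15.53826604065859 (762, 98, 753, np.float64(0.001332160961731872)) tip1 [0.6313 0.2541 0.1633] perch [0.6822 0.24   0.05  ] axis [-0.4072  0.1132  0.9063]
both [ 0.6386  0.1957 -0.2719] -15.577284736635699 (1022, 131, 1278, np.float64(0.0015962584436582238)) tip1 [0.6314 0.2548 0.1633] perch [0.6823 0.2406 0.05  ] axis [-0.4071  0.1135  0.9063]
```

play_rows(targets=[[[-0.03,0.01,0,0],[-0.08,0.03,0,0],[-0.13,0.05,0,0],[-0.18,0.066,0,0],[-0.22,0.08,0,0]]], grip=0, newtons=15)

```text
t: 1.82
eef_pos: [0.4616, -0.435, 0.4049]
ee_rot: [-3.141, 0.0, -2.683]
force: [-0.1, 0.1, 0.8]
width: 0.0874
```

play_rows(targets=[[[-0.05,0.02,0.01,0],[-0.1,0.04,0.03,0],[-0.15,0.055,0.04,0],[-0.185,0.068,0.05,0],[-0.2,0.073,0.05,0]]])

```text
t: 2.45
eef_pos: [0.6086, -0.2808, 0.3535]
ee_rot: [3.14, -0.001, -2.682]
force: [-0.4, -0.6, 0.6]
width: 0.0877
```

```bash
cat >> h.py <<'E'
def togo(xyz):
    s=arm.get_state();Rm=rot(s['ee_rot']);return (Rm.T@(np.array(xyz)-s['eef_pos'])).round(4)
def st():
    s=arm.get_state();print('t',round(s['t'],2),'tcp',s['eef_pos'].round(4),'rpy',s['ee_rot'].round(4),'F',s['force'].round(1),'M',s['moment'].round(2),'w',round(s['width'],4),'q',s['q'].round(2))
E
python3 - <<'E'
from h import *
st();print(togo([.606,-.282,.248]))
img,d,W=cloud('wrist');save(img,'w1.png');st()
print([(r['xyz'],r['score']) for r in finder.find_in('wrist','spring_mid')])
w=W.reshape(-1,3);q=w[(np.hypot(w[:,0]-.606,w[:,1]+.282)<.04)&(w[:,2]>.1)&(w[:,2]<.125)]
print(len(q),q.min(0),q.max(0))
E
```

```text
t 2.45 tcp [ 0.6086 -0.2808  0.3535] rpy [ 3.1404e+00 -1.3000e-03 -2.6819e+00] F [-0.4 -0.6  0.6] M [-0.07  0.05 -0.03] w 0.0877 q [-0.14  0.38 -0.07 -0.   -1.12 -0.97]
[ 0.0027 -0.      0.1055]
t 2.5 tcp [ 0.6093 -0.2806  0.3541] rpy [ 3.1413e+00 -5.0000e-04 -2.6816e+00] F [ 0.9 -0.2  0.8] M [-0.01 -0.16  0.04] w 0.0878 q [-0.14  0.38 -0.07  0.   -1.12 -0.97]
[([0.6072, -0.2808, 0.0892], 0.76)]
1816 [ 0.58473663 -0.30664212  0.10003274] [ 0.63100066 -0.26013408  0.11502417]
```

play_rows(targets=[[[0.001,0.001,0.03,0],[0.002,0.001,0.065,0],[0.002,0.001,0.095,0],[0.002,0.001,0.105,0],[0.002,0.001,0.105,0]]])

```text
t: 3.18
eef_pos: [0.605, -0.2833, 0.2499]
ee_rot: [-3.142, -0.0, -2.684]
force: [-0.8, -0.9, 0.1]
width: 0.0875
```

play_rows(targets=[[[0,0,0,0],[0,0,0,0],[0,0,0,0],[0,0,0,0],[0,0,0,0]]], grip=255, newtons=15)

```text
t: 3.8
eef_pos: [0.6053, -0.2826, 0.2498]
ee_rot: [-3.141, 0.0, -2.684]
force: [0.4, -1.1, 0.4]
width: 0.0456
```

play_rows(targets=[[[0,0,0,0],[0,0,-0.005,0],[0,0,-0.02,0],[0,0,-0.05,0],[0,0,-0.08,0]]])

```text
t: 4.42
eef_pos: [0.6051, -0.2826, 0.3312]
ee_rot: [3.142, -0.0, -2.684]
force: [0.6, -0.5, -2.7]
width: 0.0457
```

```bash
python3 - <<'E'
from h import *
st()
img,d,W=cloud('scene');save(img[100:260,180:420].repeat(3,0).repeat(3,1),'s2.png')
s=arm.get_state();e=s['eef_pos']
w=W.reshape(-1,3);q=w[(np.hypot(w[:,0]-e[0],w[:,1]-e[1])<.03)&(w[:,2]>.05)&(w[:,2]<e[2]-.182)]
print(len(q),q.min(0),q.max(0),np.median(q,0))
E
```

```text
t 4.42 tcp [ 0.6051 -0.2826  0.3312] rpy [ 3.1416e+00 -1.0000e-04 -2.6838e+00] F [ 0.6 -0.5 -2.7] M [ 0.03 -0.12  0.02] w 0.0457 q [-0.15  0.4  -0.1   0.   -1.07 -0.97]
343 [ 0.58201372 -0.30376474  0.0856025 ] [ 0.62819374 -0.25805309  0.15424113] [ 0.60837239 -0.27224102  0.11570678]
```

View pics/s2.png

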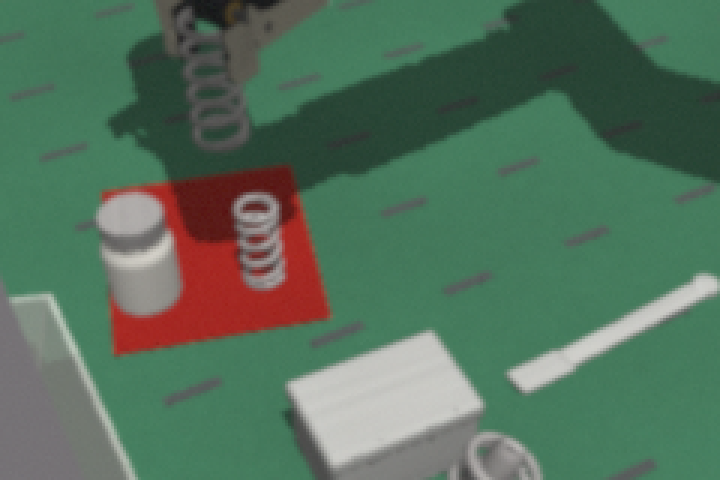

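play_rows(targets=[[[0,0,-0.03,0],[0,0,-0.07,0],[-0.01,0.018,-0.1,0],[-0.03,0.053,-0.11,0],[-0.055,0.097,-0.11,0]]])

```text
t: 5.1
eef_pos: [0.6114, -0.1708, 0.4416]
ee_rot: [-3.14, 0.002, -2.685]
force: [0.4, 0.7, -3.9]
width: 0.0457
```

play_rows(targets=[[[-0.025,0.044,0,0],[-0.05,0.088,0,0],[-0.075,0.132,0,0],[-0.1,0.176,0,0],[-0.125,0.22,0,0]]])

```text
t: 5.72
eef_pos: [0.6261, 0.0829, 0.4405]
ee_rot: [3.142, 0.001, -2.684]
force: [1.8, 0.6, -2.1]
width: 0.0454
```

play_rows(targets=[[[-0.025,0.044,0,0],[-0.05,0.088,0,0],[-0.07,0.123,0,0],[-0.082,0.145,0,0],[-0.085,0.15,0,0]]])

```text
t: 6.35
eef_pos: [0.6363, 0.2548, 0.4396]
ee_rot: [3.142, -0.0, -2.682]
force: [0.0, 0.6, -1.7]
width: 0.0459
```

play_rows(targets=[[[0,0,0,10],[0,0,0,20],[0,0,0,30],[0,0,0,39],[0,0,0,41.8]]])

```text
t: 6.98
eef_pos: [0.6365, 0.2522, 0.4401]
ee_rot: [3.142, 0.0, 2.866]
force: [0.0, 0.1, -2.7]
width: 0.0455
```

```bash
python3 - <<'E'
from h import *
st();print('togo',togo([.636,.2535,.44]))
img,d,W=cloud('scene');save(img[180:400,250:480].repeat(3,0).repeat(3,1)[:600],'s3.png');np.save('s3.npy',W)
e=arm.get_state()['eef_pos']
w=W.reshape(-1,3);q=w[(np.hypot(w[:,0]-e[0],w[:,1]-e[1])<.04)&(w[:,2]>.175)&(w[:,2]<.255)]
print(len(q),q.min(0),q.max(0))
for z in (.2,.215,.23): 
  k=q[abs(q[:,2]-z)<.008]; print(z,len(k),k.min(0),k.max(0))
E
```

```text
t 6.97 tcp [0.6365 0.2522 0.4401] rpy [3.1416e+00 1.0000e-04 2.8655e+00] F [ 0.   0.1 -2.7] M [-0.02 -0.08 -0.03] w 0.0455 q [ 0.66  0.36  0.09  0.   -1.3  -2.51]
togo [0.0009 0.0011 0.0001]
530 [0.62152998 0.22826851 0.19577893] [0.66141661 0.27319625 0.24750748]
0.2 208 [0.62152998 0.22826851 0.19577893] [0.66099613 0.27319625 0.20691445]
0.215 98 [0.63379328 0.2308165  0.21533906] [0.66113255 0.27193949 0.22299333]
0.23 96 [0.63936833 0.23256279 0.2220199 ] [0.66113255 0.27301859 0.23699026]
```

View pics/s3.png

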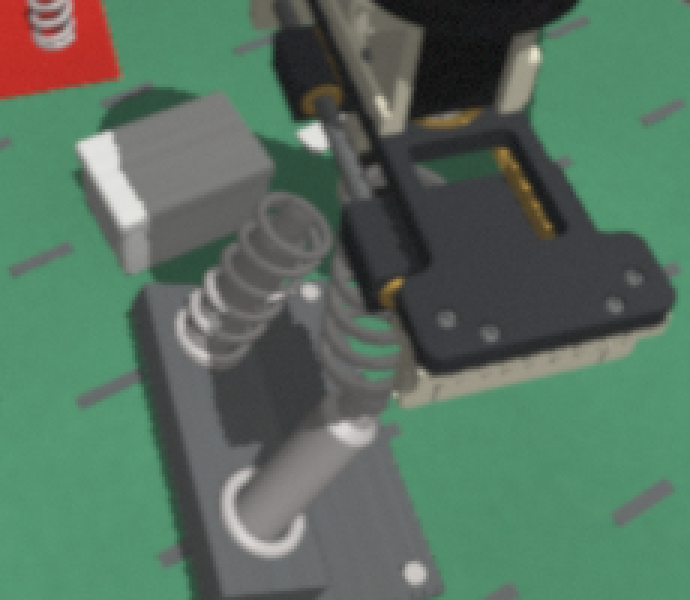

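play_rows(targets=[[[0.0026,0.002,0.01,0],[0.0026,0.002,0.022,0],[0.0026,0.002,0.03,0],[0.0026,0.002,0.036,0],[0.0026,0.002,0.04,0]]])

```text
t: 7.65
eef_pos: [0.6346, 0.2561, 0.3991]
ee_rot: [-3.141, -0.0, 2.87]
force: [0.5, -0.7, -2.8]
width: 0.0454
```

```bash
python3 - <<'E'
from h import *
st()
img,d,W=cloud('scene');save(cv2.resize(img[240:360,300:420],None,fx=5,fy=5,interpolation=cv2.INTER_CUBIC),'s4.png')
e=arm.get_state()['eef_pos']
w=W.reshape(-1,3);q=w[(np.hypot(w[:,0]-e[0],w[:,1]-e[1])<.04)&(w[:,2]>.15)&(w[:,2]<.175)]
print(len(q),q.min(0),q.max(0))
E
```

```text
t 7.65 tcp [0.6346 0.2561 0.3991] rpy [-3.1412e+00 -2.0000e-04  2.8701e+00] F [ 0.5 -0.7 -2.8] M [-0.08  0.01 -0.  ] w 0.0454 q [ 0.67  0.38  0.03  0.   -1.22 -2.51]
247 [0.62983131 0.23235273 0.15032648] [0.65905424 0.27696024 0.16619815]
```

View pics/s4.png

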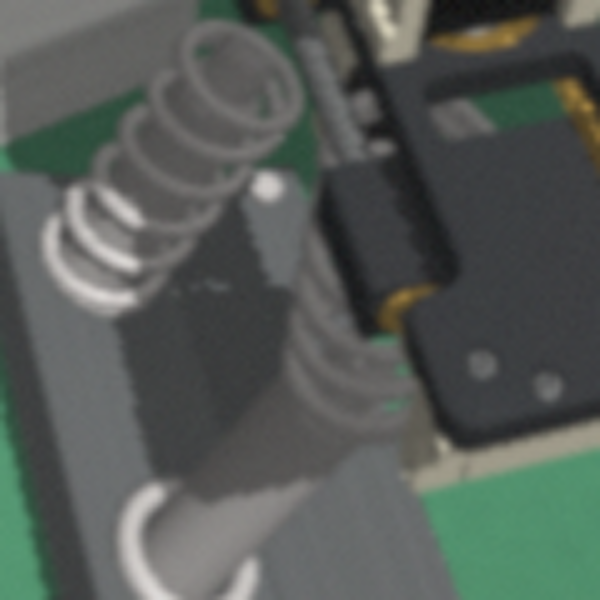

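play_rows(targets=[[[0.005,-0.001,0.001,0],[0.01,-0.001,0.001,0],[0.015,-0.001,0.002,0],[0.02,-0.001,0.003,0],[0.02,-0.001,0.003,0]]], newtons=10)

```text
t: 8.32
eef_pos: [0.6146, 0.2606, 0.3969]
ee_rot: [3.141, 0.0, 2.87]
force: [1.0, -1.1, -2.1]
width: 0.0459
```

```bash
cat >> h.py <<'E'
def tilt():
    # spring axis from points of the held spring, nearest the wanted tilt, scene camera
    img,d,W=cloud('scene');w=W.reshape(-1,3);w=w[~np.isnan(w[:,0])]
    return img,w
E
python3 - <<'E'
from h import *
st()
img,w=tilt();save(cv2.resize(img[230:370,290:430],None,fx=4,fy=4,interpolation=cv2.INTER_CUBIC),'s5.png')
E
```

```text
t 8.32 tcp [0.6146 0.2606 0.3969] rpy [3.1414e+00 1.0000e-04 2.8703e+00] F [ 1.  -1.1 -2.1] M [-0.04 -0.2  -0.08] w 0.0459 q [ 0.69  0.35 -0.02  0.   -1.2  -2.53]
```

View pics/s5.png

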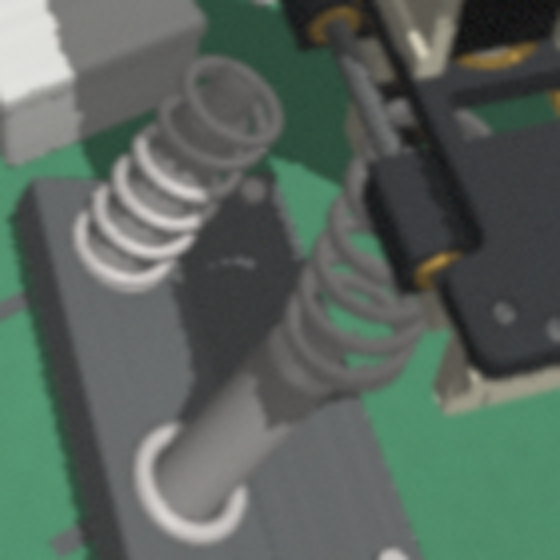

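play_rows(targets=[[[0.005,0,0.001,0],[0.01,0,0.003,0],[0.015,0,0.004,0],[0.02,0,0.006,0],[0.021,0,0.006,0]]])

```text
t: 9.0
eef_pos: [0.5944, 0.2662, 0.3905]
ee_rot: [-3.141, -0.0, 2.87]
force: [2.5, -2.1, -2.9]
width: 0.0458
```

```bash
python3 - <<'E'
from h import *
st()
img,w=tilt();save(cv2.resize(img[230:370,290:430],None,fx=4,fy=4,interpolation=cv2.INTER_CUBIC),'s6.png')
np.save('w6.npy',w)
E
```

```text
t 9.0 tcp [0.5944 0.2662 0.3905] rpy [-3.1413e+00 -2.0000e-04  2.8701e+00] F [ 2.5 -2.1 -2.9] M [-0.45 -0.74  0.01] w 0.0458 q [ 0.72  0.33 -0.06 -0.   -1.18 -2.56]
```

View pics/s6.png

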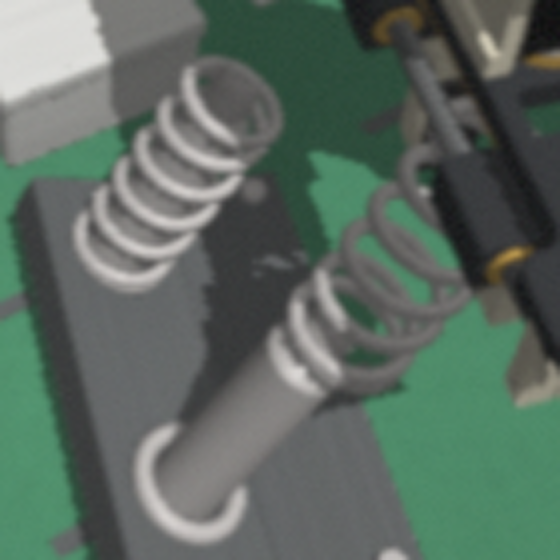

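The spring has pivoted with the rod: its lower coil hugs the nose near (310,370) in the crop and is offset to the lean side. Next I'll fit its axis in numbers.

```bash
cat >> h.py <<'E'
from scipy.optimize import least_squares
YAW=-.272; X=np.array([np.cos(YAW),np.sin(YAW),0]);Y=np.array([-np.sin(YAW),np.cos(YAW),0]);A25=np.radians(25)
AX=-np.sin(A25)*X+np.cos(A25)*np.array([0,0,1.]);NX=np.cross(Y,AX)  # NX: across the rod, toward +x_stand
TIP=np.array([.6313,.2541,.1633])   # as the scene camera sees it
def springfit(w,g,L=.087):
    # free: bottom centre offset (2) , tilt(2); start from grasp point g; points below the fingers only
    d0=(g-(TIP-.01*AX));d0/=np.linalg.norm(d0)
    p=np.r_[g,d0]
    for k in range(8):
        c,a=p[:3],p[3:]/np.linalg.norm(p[3:])
        v=w-c;t=v@a;r=np.linalg.norm(v-t[:,None]*a,axis=1)
        s=w[(t>-.095)&(t<-.022)&(r<.030)&(r>.0165)]
        def f(q):
            a=q[3:]/np.linalg.norm(q[3:]);v=s-q[:3];t=v@a
            return np.r_[np.linalg.norm(v-t[:,None]*a,axis=1)-.0215,(q[:3]-g)*[1,1,3.],(np.linalg.norm(q[3:])-1)]
        p=least_squares(f,p,loss='soft_l1',f_scale=.002).x
    a=p[3:]/np.linalg.norm(p[3:]);t=(s-p[:3])@a
    print('n',len(s),'tilt_in_plane',np.degrees(np.arctan2(-a@X,a[2])).round(1),'side',np.degrees(np.arcsin(a@Y)).round(1),'t lo',np.percentile(t,1).round(4))
    for nm,l in(('grasp',0),('bottom',-L)):
        e=p[:3]+l*a-TIP; print(nm,'along rod',(e@AX).round(4),'NX',(e@NX).round(4),'Y',(e@Y).round(4))
E
python3 - <<'E'
from h import *
e=arm.get_state()['eef_pos'];springfit(np.load('w6.npy'),e-[0,0,.159])
E
```

```text
n 937 tilt_in_plane 21.7 side -0.7 t lo -0.0852
grasp along rod 0.0758 NX -0.0005 Y 0.0013
bottom along rod -0.0111 NX -0.0054 Y 0.0024
```

play_rows(targets=[[[-0.002,-0.001,0.003,0],[-0.003,-0.0015,0.006,0],[-0.0045,-0.0015,0.009,0],[-0.006,-0.0015,0.0125,0],[-0.006,-0.0015,0.0125,0]]], newtons=12)

```text
t: 9.68
eef_pos: [0.6004, 0.2631, 0.378]
ee_rot: [3.141, 0.0, 2.87]
force: [2.2, 1.1, -1.7]
width: 0.0457
```

```bash
cat > c.py <<'E'
from h import *
st();img,w=tilt();e=arm.get_state()['eef_pos'];springfit(w,e-[0,0,.159])
E
python3 c.py
```

```text
t 9.68 tcp [0.6004 0.2631 0.378 ] rpy [3.1414e+00 3.0000e-04 2.8698e+00] F [ 2.2  1.1 -1.7] M [ 0.03 -0.73 -0.  ] w 0.0457 q [ 0.71  0.34 -0.07  0.   -1.15 -2.55]
n 899 tilt_in_plane 21.8 side -1.0 t lo -0.0934
grasp along rod 0.0607 NX 0.0018 Y -0.0
bottom along rod -0.0261 NX -0.003 Y 0.0014
```

play_rows(targets=[[[-0.001,0,0.003,0],[-0.0025,0,0.006,0],[-0.004,0,0.009,0],[-0.0055,0,0.0135,0],[-0.0055,0,0.0135,0]]])

```text
t: 10.35
eef_pos: [0.6055, 0.2615, 0.3638]
ee_rot: [-3.141, -0.001, 2.87]
force: [3.2, -1.1, -1.8]
width: 0.0457
```

```bash
python3 c.py
```

```text
t 10.35 tcp [0.6055 0.2615 0.3638] rpy [-3.1408e+00 -7.0000e-04  2.8696e+00] F [ 3.2 -1.1 -1.8] M [-0.1  -0.83 -0.01] w 0.0457 q [ 0.7   0.36 -0.08 -0.   -1.13 -2.55]
n 782 tilt_in_plane 24.2 side -0.4 t lo -0.0847
grasp along rod 0.0459 NX 0.0006 Y -0.0
bottom along rod -0.0411 NX -0.0006 Y 0.0006
```

play_rows(targets=[[[-0.0025,0,0.0054,0],[-0.005,0,0.0109,0],[-0.0076,0,0.0163,0],[-0.0101,0,0.0217,0],[-0.0106,0,0.0227,0]]])

```text
t: 11.02
eef_pos: [0.6158, 0.2586, 0.3413]
ee_rot: [-3.141, -0.0, 2.87]
force: [1.0, 0.4, -1.1]
width: 0.0452
```

```bash
python3 c.py
```

```text
t 11.03 tcp [0.6158 0.2586 0.3413] rpy [-3.1410e+00 -4.0000e-04  2.8696e+00] F [ 1.   0.4 -1.1] M [-0.14 -0.46 -0.01] w 0.0452 q [ 0.69  0.39 -0.09  0.   -1.09 -2.53]
n 648 tilt_in_plane 24.7 side 0.0 t lo -0.0846
grasp along rod 0.0213 NX -0.0001 Y 0.0003
bottom along rod -0.0657 NX -0.0005 Y 0.0003
```

51 mm to go: 40 mm now, then the last part slowly.

play_rows(targets=[[[-0.0025,0,0.0054,0],[-0.005,0,0.0109,0],[-0.0076,0,0.0163,0],[-0.0101,0,0.0217,0],[-0.0106,0,0.0227,0]]])

```text
t: 11.7
eef_pos: [0.626, 0.2558, 0.3187]
ee_rot: [-3.141, -0.0, 2.87]
force: [0.0, 0.7, -1.4]
width: 0.0453
```

play_rows(targets=[[[-0.0017,0,0.0036,0],[-0.0034,0,0.0072,0],[-0.005,0,0.0109,0],[-0.0063,0,0.0136,0],[-0.0063,0,0.0136,0]]])

```text
t: 12.32
eef_pos: [0.6321, 0.2541, 0.3053]
ee_rot: [-3.141, -0.0, 2.87]
force: [2.4, 0.2, -1.8]
width: 0.0455
```

```bash
python3 c.py
```

```text
t 12.32 tcp [0.6321 0.2541 0.3053] rpy [-3.1413e+00 -2.0000e-04  2.8697e+00] F [ 2.4  0.2 -1.8] M [-0.11 -0.68  0.02] w 0.0455 q [ 0.67  0.44 -0.1   0.   -1.03 -2.51]
n 295 tilt_in_plane 175.4 side -25.8 t lo -0.0922
grasp along rod -0.0279 NX 0.02 Y -0.0371
bottom along rod 0.0402 NX 0.0587 Y 0.0007
```

play_rows(targets=[[[-0.0013,0,0.0027,0],[-0.0025,0,0.0054,0],[-0.0036,0,0.0077,0],[-0.0042,0,0.009,0],[-0.0042,0,0.009,0]]])

```text
t: 13.0
eef_pos: [0.6361, 0.253, 0.2965]
ee_rot: [-3.141, -0.0, 2.87]
force: [1.7, -0.4, -3.0]
width: 0.0454
```

```bash
sed -i 's/d0=(g-(TIP-.01\*AX));.*/d0=AX/' h.py; python3 c.py
```

```text
t 13.0 tcp [0.6361 0.253  0.2965] rpy [-3.1415e+00 -1.0000e-04  2.8697e+00] F [ 1.7 -0.4 -3. ] M [-0.12 -0.65 -0.01] w 0.0454 q [ 0.66  0.45 -0.1   0.   -1.02 -2.51]
n 875 tilt_in_plane 27.8 side -2.8 t lo -0.0945
grasp along rod -0.0263 NX -0.0044 Y -0.0036
bottom along rod -0.1131 NX -0.0002 Y 0.0006
```

play_rows(targets=[[[-0.0004,0,0.0009,0],[-0.0008,0,0.0018,0],[-0.0013,0,0.0027,0],[-0.0017,0,0.0036,0],[-0.0017,0,0.0036,0]]])

```text
t: 13.68
eef_pos: [0.6372, 0.2528, 0.2942]
ee_rot: [3.141, -0.0, 2.87]
force: [-5.2, 1.2, 6.7]
width: 0.0455
```

play_rows(targets=[[[-0.0004,0,0.0009,0],[-0.0008,0,0.0018,0],[-0.0008,0,0.0018,0]]])

```text
t: 14.05
eef_pos: [0.6376, 0.2526, 0.2933]
ee_rot: [3.141, -0.0, 2.871]
force: [-9.3, 0.9, 13.2]
width: 0.0454
```

```bash
python3 - <<'E'
from h import *
st();img,w=tilt();save(cv2.resize(img[230:380,270:430],None,fx=4,fy=4,interpolation=cv2.INTER_CUBIC),'s7.png')
g=arm.get_state()['eef_pos']-[0,0,.159];print((g-TIP)@AX,(g-TIP)@NX,(g-TIP)@Y)
E
```

```text
t 14.05 tcp [0.6376 0.2526 0.2933] rpy [ 3.1414e+00 -4.0000e-04  2.8705e+00] F [-9.3  0.9 13.2] M [ 0.07  3.31 -0.01] w 0.0454 q [ 0.66  0.46 -0.1  -0.   -1.01 -2.5 ]
-0.029013985575658013 -0.006438571589008372 0.00021475016833097182
```

View pics/s7.png

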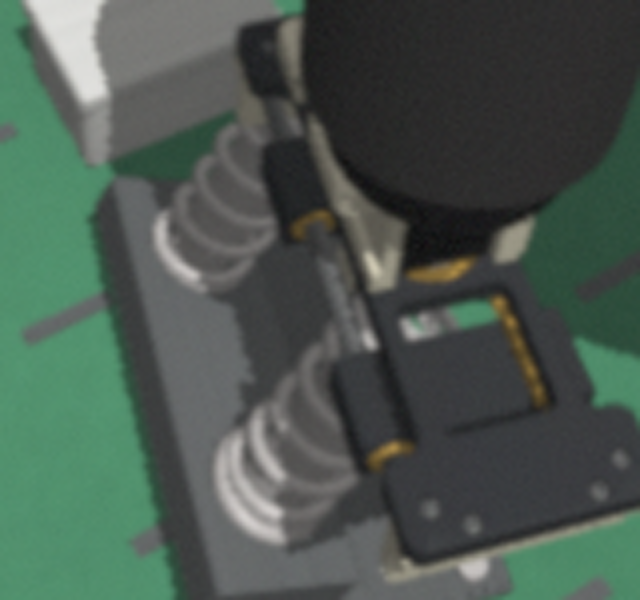

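Along-rod force has built to about 16 N, and the grasp sits within 1 mm of the depth expected for home. The crop shows the lower coil on the ring at about (240,500). I'll release and lift clear.

play_rows(targets=[[[0,0,0,0],[0,0,0,0],[0,0,0,0],[0,0,0,0],[0,0,0,0]]], grip=0)

```text
t: 14.72
eef_pos: [0.6385, 0.2524, 0.2911]
ee_rot: [-3.141, -0.0, 2.87]
force: [-0.5, 0.0, -0.3]
width: 0.0861
```

play_rows(targets=[[[0,0,-0.01,0],[0,0,-0.03,0],[0,0,-0.06,0],[0,0,-0.1,0],[0,0,-0.12,0]]])

```text
t: 15.35
eef_pos: [0.6387, 0.2524, 0.4149]
ee_rot: [3.139, 0.003, 2.87]
force: [0.9, -0.6, -0.3]
width: 0.0877
```

play_rows(targets=[[[0.01,-0.03,0,0],[0.03,-0.07,0,0],[0.05,-0.12,0,0],[0.06,-0.16,0,0],[0.06,-0.17,0,0]]])

```text
t: 15.98
eef_pos: [0.5337, 0.1029, 0.4128]
ee_rot: [3.14, 0.001, 2.869]
force: [0.3, 0.3, -0.1]
width: 0.0878
```

```bash
python3 - <<'E'
from h import *
st();img,d,W=cloud('scene');save(cv2.resize(img[220:390,270:430],None,fx=3.5,fy=3.5,interpolation=cv2.INTER_CUBIC),'s8.png')
w=W.reshape(-1,3);w=w[~np.isnan(w[:,0])]
for nm,b in(('new',TIP-.125*AX),('fitted',TIP-.125*AX-.11*Y)):
    v=w-b;t=v@AX;r=np.linalg.norm(v-t[:,None]*AX,axis=1)
    k=(r>.0175)&(r<.028)&(t>.02)&(t<.14);print(nm,k.sum(),'top along',np.percentile(t[k],[98,99.5]).round(4),'r med',np.median(r[k]).round(4))
E
```

```text
t 15.97 tcp [0.5337 0.1029 0.4128] rpy [3.1402e+00 1.4000e-03 2.8689e+00] F [ 0.3  0.3 -0.1] M [-0.02 -0.11 -0.02] w 0.0878 q [ 0.55  0.14 -0.27  0.   -1.17 -2.39]
new 1170 top along [0.1181 0.1186] r med 0.0209
fitted 766 top along [0.1106 0.1112] r med 0.0211
```

View pics/s8.png

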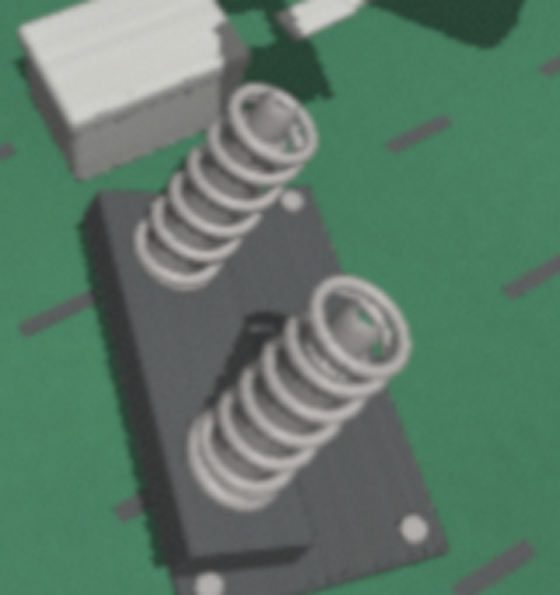

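```bash
python3 -c "
from h import *
print(job_done())"
```

```text
the job is handed in; nothing more can be done
None
```

The tall spring is fully home on the seat ring of the bare rod (the +y one). I handed the job in at about 16 s of the 42 s.

**What I did:** I gripped the spring near its top and carried it over. I hooked its lower end on the rod's nose, let it pivot in the pads to the 25° lean, and slid it down the rod. No twist was needed. It stayed gripped until about 16 N of force along the rod showed it had seated; then I opened the jaws, lifted clear and moved off.

**Last checks:**
- **Fit:** the spring's upper end is 118.5 mm up the rod from the perch, against 118 mm expected for a spring home on the ring. The last picture shows it standing on the ring in line with the rod.
- **Fitted spring:** its top measures 110–111 mm up its rod, as expected for one standing untouched on the perch.
- **Gripper:** it is open and away from everything, with forces near zero.
- **Not re-measured at the end:** I did not check the small spring, jar, tin box or tyre lever again, but the arm's path stayed clear of them.

**Disagreements:** the automatic fit of the spring's axis failed once near the end, and the next one was unreliable because the fingers and ring got in the way. For the last stretch I relied on travel, force and pictures. The spring also sat about 6 mm off the pad centre after tilting, with no visible effect on the result.

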